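Proof-pull a quarter-turn key and release it through the guard slot

TASK

The orange-handled quarter-turn key is locked under the yellow guard plate of the pull-test rig. Check that it is retained: tug it straight up until the plate's pointer stands in the green band, hold it there for about two seconds and never pull on into the red; then let the plate right down, turn the key so that its foot lines up with the slot, draw it out and stand it upright on its foot in the green tray. Leave the other things on the desk alone.

Things in the scene. Friction and masses are not known exactly. Their poses are not given: they have to be found in the camera images.
- key: loose key, 90 mm tall, 0.15 kg. Origin: centre of its underside, z up. Steel foot 40 mm (x) by 20 mm (y), 12 mm high; round 16 mm shank; orange paddle grip from 50 to 90 mm up, 46 mm along x, 14 mm thick along y (grip across this). Starts upright on the rig's base in the slot's middle, foot turned 50 to 80 degrees counterclockwise (from above) from the slot, too wide to pass
- rig: pull-test rig, fixed. Origin: on the desk under the slot centre; x along the slot to the blue mast, z up. Aluminium base from x = -65 to 140 mm, 110 mm wide, top 12 mm up: the key's foot stands on it. Mast at x = 91 to 133 mm, 100 mm wide, 122 mm high; its white scale facing the slot has a green band and, above, a red band
- slot (a point): slot centre at the top face of the yellow guard plate, 38 mm above the desk when down; rises with the plate. Slot 46 mm long (rig x), 26 mm wide (rig y), through. Plate 104 x 100 mm, 8 mm thick, underside 30 mm above the desk when down: the key's foot (top at 24 mm) has 6 mm of free lift before it bears on the plate, and can be turned beneath it
- guard_plate (a joint): lift of guard plate and its black, orange-tipped pointer, m; 0 = down on its rests. A spring pulls it down: lifting starts at about 6.4 N and takes 0.3 N more per mm (plus the key's weight, about 1.5 N). Pointer in the green band: 13 to 21 mm (10.3 to 12.7 N). Red begins at 26 mm; hard stop at 30 mm. Let go, it springs back to 0
- tray: green open tray fixed to the desk, 160 mm (x) by 130 mm (y) outside, 28 mm high, walls and floor 5 mm thick. Origin: centre of its underside
- bottle: adhesive bottle with a blue collar, 35 mm across, 126 mm tall, standing; a bystander. Origin: centre of its underside
- dish: round white screw dish, 69 mm across, 18 mm high; a bystander. Origin: centre of its underside
- screwdriver: blue-handled screwdriver lying on the desk, 217 mm long, 27 mm high; a bystander
- lens_housing: black moulded lens housing lying flat, 63 x 91 x 22 mm; a bystander

How it is judged:
On the way, in this order (a step that is already met when the one before it is completed fails the run):
1. the key is tugged so that it holds the guard plate's pointer in the green band (lifted 12 to 22 mm) for 1 s (value of joint guard_plate between 0.012 and 0.022 m and contact force between key and guard_plate above 5 N), for 1 s.
2. the key is drawn out through the slot, its foot above the plate, with the plate down (z of key in the frame of rig above 0.045 m and value of joint guard_plate below 0.003 m), for 0.1 s.
At the end, for the whole second after the job is handed in: The key stands still and upright (within 0.12 rad) with its foot on the floor of the green tray (within 4 mm), and the guard plate is back down within 3 mm (x of key in the frame of tray between -0.075 and 0.075 m and y of key in the frame of tray between -0.06 and 0.06 m and z of key in the frame of tray between 0.002 and 0.009 m and angle between key's own z axis and vertical below 0.12 rad and linear speed of key below 0.02 m/s and value of joint guard_plate below 0.003 m); the robot touches nothing.
It fails at once if the pointer is pulled into the red (plate lifted over 26 mm) (value of joint guard_plate above 0.026 m).
It fails at once if a bystander is moved by more than 30 mm or the bottle is tipped (distance of any of bottle, dish, screwdriver, lens_housing from where it was at the start of the episode above 0.03 m or angle between bottle's own z axis and vertical above 0.5 rad).
It also fails if it takes over 56 s, if anything falls off the work surface, if the arm or the gripper's body presses on something with over 40 N, if the wrist force passes 120 N, or if a joint passes its speed limit or range.

ROBOT

A 6-joint arm with a two-finger parallel gripper is mounted at the origin on the work surface; the furniture and walls round the work are solid. World frame = base frame: x ahead of the robot, y to its left, z up, the work surface at z = 0. Lengths are in m, angles in rad, forces in N, time in s.
With the tool pointing down it reaches from about 0.35 to 0.85 m from the base axis. Payload 8.1 kg.
Tool frame: the origin (TCP) lies on the mounting face of the last link; the fingertips stand 186 mm ahead of it and the grasp point (between the pads) lies 167 mm ahead of it; z points along the fingers, y is the line along which they close (so a half turn about z gives the same grasp; the last joint's range is limited). The gripper opens to 93 mm and grips with 3 to 60 N. Pads are 15 mm wide; open, the fingers measure 128 mm over their backs; the gripper's body (75 mm by 188 mm) begins 65 mm behind the grasp point.
Start: joints at [-1.192, 0.13, 1.488, -0, 1.523, -0.085], TCP at [0.268, -0.537, 0.405] pointing down, gripper open.
Joint ranges: [-2.96, 2.96], [-0.89, 2.26], [0.02, 2.5], [-1.34, 4.48], [0, 2.73], [-2.66, 2.66]. Speed limits (rad/s): [2.39, 2.39, 2.79, 3.14, 3.14, 3.14].

INTERFACE

Orientations are given as a rotation vector (axis times angle).
In Python, from rig import robot, vision gives the robot as it stands. The module is installed in compiled form; this text tells all that it offers.
- The arm moves only by the tool apply_moves, never from a script. Its argument "plan" is text: rows parted by semicolons, each of 5 numbers parted by spaces: the finger opening in mm, from 0 to 93, then the shift along the tool's x, y, z in mm, then the turn about the tool's z in degrees. A call has 1 to 12 rows; each row shifts and turns the commanded pose from where the row before left it, along the tool's axes as they then stand; what a row does not reach is not made up. A row lasts 1/8 s, in which the tool goes at most 62.5 mm and 10.7 degrees, less where a joint would pass 70% of its speed; a pose out of reach is approached as far as the arm can. A call with a gripper value outside its range is refused whole. The fingers move at their own pace and stop on an object; the grip force is fixed at half the most. Time passes only in rows, so rows that do not move let the fingers close. It gives the time, the measured TCP pose, the force, the opening and the grip force at its end, in the units of the state.
- robot.get_obs(): the state, without advancing time (a new reading comes with each control period).
- vision.snapshot(name): name is "scene" or "top" or "wrist"; returns a dict with "image" (400x640x3 uint8, red, green, blue), "depth" (400x640 float32, m along the optical axis (not along the pixel's ray), 0 where there is no reading), "camera_matrix" (3x3 intrinsics, pixels), "rvec" (rotation vector, rad) and "tvec" (3), from world to camera coordinates, as OpenCV has them; the wrist camera has in their place "T_tool_cam" (4x4, takes a point from camera to tool coordinates, whose origin is the TCP and whose axes are the flange's). Camera axes: x right, y down, z forward; pixel columns grow to the right and rows downward; lengths in m; the calibration is good to about 2 mm. The wrist camera is an equidistant fisheye: a pixel r from the principal point sees the ray r / f radians off the axis. A picture is of the moment at which its call begins: read the wrist's pose just before it.
- robot.close_job(): hands the job in; it is judged then, once.
The state is a dict: "clock": time; "joints": joint angles; "dq": joint speeds; "tau": joint torques, N m; "tool_pos": TCP position; "ee_rot": TCP orientation; "force": force on the tool from outside, world axes, zero at the start; "torque": the same for the moment, N m; "gripper_width": finger opening in m; "grip_force": force on a finger pad.
Only numpy, scipy, OpenCV 4.12 (cv2) and the standard library are available. Lean on these libraries where they do the work, as an engineer would, in place of code of your own. Each camera call takes 0.05 s, during which the arm holds its last target. There are 200 camera calls.

## Working session

There is one attempt and no reset: what is moved stays moved. The work goes in short steps, Python scripts to look and compute and a tool call to move; the robot and the scene stay as the last step left them, time stands still between calls to the robot, and variables do not carry over. Pictures are saved under pics/ and viewed, at most 13 in all, crops included, and the job is handed in when it is done.

Besides the shell and the picture viewer there is one more tool, called after ">>>" by a JSON object that holds its "method" and its "body", one argument or row to a line. apply_moves: Moves the arm, as the interface text tells. Its arguments: {"type":"object","properties":{"plan":{"type":"string"}},"required":["plan"]}

```bash
mkdir -p pics; cat > h.py <<'E'
import numpy as np, cv2
from rig import robot, vision
def snap(n):
    o=robot.get_obs(); s=vision.snapshot(n); return o,s
def save(img,name): cv2.imwrite('pics/'+name, cv2.cvtColor(img,cv2.COLOR_RGB2BGR))
def world_map(s):
    K=s['camera_matrix'];R=cv2.Rodrigues(np.array(s['rvec']))[0];t=np.array(s['tvec']).ravel()
    d=s['depth'];v,u=np.mgrid[:d.shape[0],:d.shape[1]]
    c=np.stack([(u-K[0,2])/K[0,0]*d,(v-K[1,2])/K[1,1]*d,d],-1)
    return (c-t)@R
E
python3 - <<'E'
from h import *
o,s=snap('top'); o2,s2=snap('scene')
save(s['image'],'top1.png'); save(s2['image'],'scene1.png')
np.savez('a.npz',top=world_map(s),ti=s['image'],sc=world_map(s2),si=s2['image'])
print(o)
E
```

```text
{'clock': 0.0, 'joints': array([-1.19240130e+00,  1.31141881e-01,  1.48928448e+00,  5.64124168e-06,
        1.52301179e+00, -8.54041219e-02]), 'dq': array([-0.00103978,  0.00148026,  0.00092538,  0.00109098,  0.00090066,
        0.00050655]), 'tau': array([ 1.21244830e-03, -5.59828556e+01, -4.91757953e+01,  7.69003015e-02,
        3.53001512e-02, -1.02011438e-04]), 'tool_pos': array([ 0.26834101, -0.53638692,  0.40369581]), 'ee_rot': array([-3.05571959e+00, -7.21601544e-01,  4.14161239e-04]), 'force': array([ 0.15403506, -1.18397932,  0.83395786]), 'torque': array([-0.00368053, -0.02200692, -0.06376495]), 'grip_force': 0.0, 'gripper_width': 0.09291542826241807}
```

View pics/top1.png

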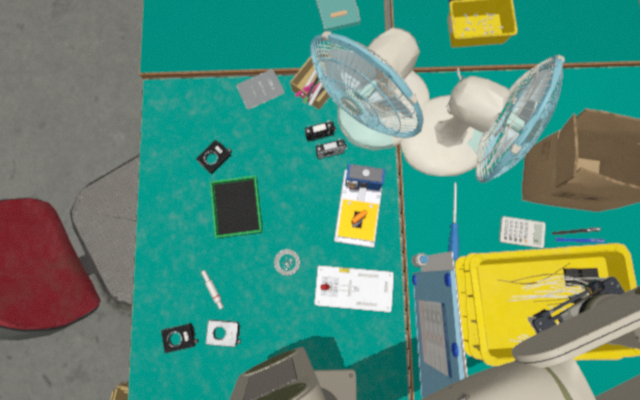

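View pics/scene1.png

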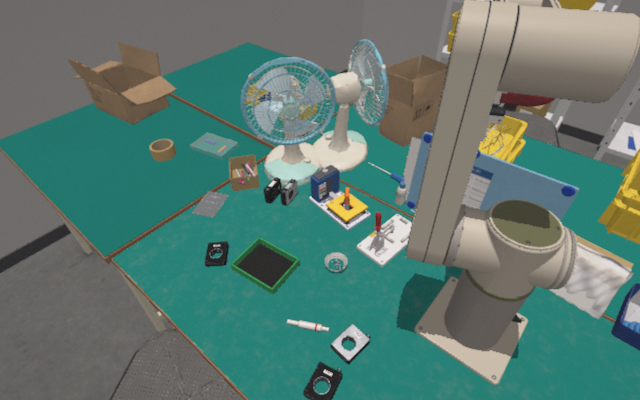

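The top view shows the rig's yellow plate around (357,220), the blue mast at (365,178), the orange paddle at (360,215) and the tray at (236,207). The fans stand beyond the mast.

```bash
python3 - <<'E'
from h import *
a=np.load('a.npz');T=a['top'];I=a['ti'];
for (u,v) in [(236,207),(216,181),(257,178),(262,233),(217,238),(357,240),(343,205),(378,205),(374,240),(340,240),(365,178),(358,215),(364,210),(353,222),(365,85),(287,262),(325,149)]: print(u,v,T[v,u].round(3))
hsv=cv2.cvtColor(I,cv2.COLOR_RGB2HSV)
Z=T[...,2]
def rect(m,n):
    P=T[m]; r=cv2.minAreaRect((P[:,:2]*1000).astype(np.float32)); print(n,m.sum(),r,np.median(P,0).round(3),P[:,2].min().round(3),P[:,2].max().round(3))
sub=np.zeros(Z.shape,bool);sub[150:255,320:400]=1
yel=sub&(hsv[...,0]>20)&(hsv[...,0]<33)&(hsv[...,1]>140)&(hsv[...,2]>120)
orr=sub&(hsv[...,0]>5)&(hsv[...,0]<20)&(hsv[...,1]>140)
rect(yel&(Z<.06)&(Z>.025),'plate'); rect(orr&(Z>.07),'paddle'); rect(sub&(Z>.11)&(Z<.15),'mast')
t=np.zeros(Z.shape,bool);t[165:250,200:275]=1
rect(t&(Z>.018)&(Z<.05),'tray')
S=a['sc'];m=np.zeros(Z.shape,bool);m[160:220,320:370]=1
h2=cv2.cvtColor(a['si'],cv2.COLOR_RGB2HSV);P=S[m&(h2[...,0]>5)&(h2[...,0]<20)&(h2[...,1]>140)&(S[...,2]>.07)];print(len(P),P.mean(0) if len(P) else 0)
save(cv2.resize(I[150:260,300:410],None,fx=5,fy=5,interpolation=cv2.INTER_CUBIC),'c1.png')
E
```

```text
236 207 [0.552 0.211 0.009]
216 181 [0.625 0.264 0.028]
257 178 [0.636 0.153 0.001]
262 233 [0.478 0.139 0.004]
217 238 [0.466 0.263 0.012]
357 240 [ 0.452 -0.126  0.01 ]
343 205 [ 0.546 -0.089  0.04 ]
378 205 [ 0.545 -0.185  0.034]
374 240 [ 0.45  -0.172  0.015]
340 240 [ 0.452 -0.078  0.015]
365 178 [ 0.603 -0.145  0.116]
358 215 [ 0.509 -0.124  0.1  ]
364 210 [ 0.521 -0.14   0.102]
353 222 [ 0.491 -0.111  0.103]
365 85 [ 0.75  -0.131  0.352]
287 262 [ 0.396  0.07  -0.002]
325 149 [ 0.697 -0.043  0.068]
plate 1034 ((505.25677490234375, -127.52005767822266), (94.77703857421875, 100.34689331054688), 80.28892517089844) [ 0.502 -0.127  0.038] 0.029 0.045
paddle 95 ((504.82794189453125, -126.78657531738281), (14.09967041015625, 43.33906555175781), 34.993934631347656) [ 0.504 -0.127  0.101] 0.073 0.105
mast 491 ((614.4846801757812, -146.13462829589844), (97.33946990966797, 40.25581741333008), 79.6417236328125) [ 0.614 -0.146  0.116] 0.11 0.124
tray 526 ((576.14697265625, 221.61163330078125), (210.75851440429688, 148.47312927246094), 6.023432731628418) [0.579 0.237 0.026] 0.018 0.034
65 [ 0.49751773 -0.11830227  0.09322941]
```

View pics/c1.png

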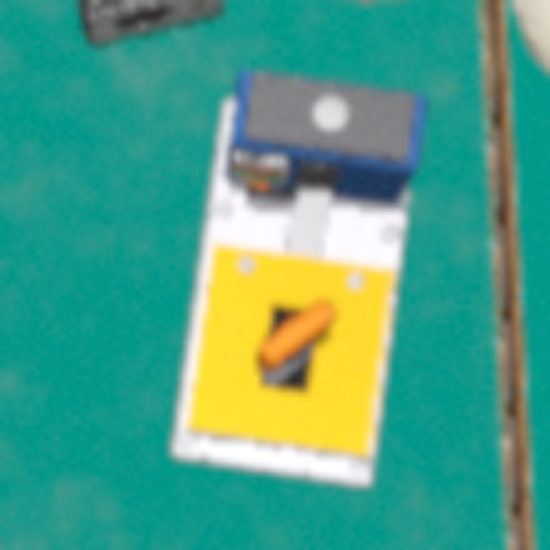

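```bash
cat >> h.py <<'E'
def pose(o):
    R=cv2.Rodrigues(np.array(o['ee_rot']))[0]; return np.array(o['tool_pos']),R
def go(o,p,yaw=None):
    q,R=pose(o); d=R.T@(np.array(p)-q)*1000
    y=np.degrees(np.arctan2(R[1,0],R[0,0])); print('pos',q.round(4),'yaw',y.round(2),'tilt',R[:,2].round(3),'shift mm',d.round(1),'turn',None if yaw is None else -((yaw-y+180)%360-180).round(2),'j',np.degrees(o['joints']).round(0),'t',o['clock'],'F',o['force'].round(1),'w',o['gripper_width'],o['grip_force'])
    return y
def rotz(y):  # tool down with x at yaw
    c,s=np.cos(np.radians(y)),np.sin(np.radians(y)); return np.array([[c,s,0],[s,-c,0],[0,0,-1.]])
def wpix(s,o,uv):   # wrist pixels -> world, by depth
    K=s['camera_matrix'];p,R=pose(o);out=[]
    for u,v in uv:
        x,y=u-K[0,2],v-K[1,2];r=np.hypot(x,y);th=r/K[0,0];d=s['depth'][int(round(v)),int(round(u))]
        c=np.array([x/r*np.tan(th)*d,y/r*np.tan(th)*d,d,1]);out.append(R@(s['T_tool_cam']@c)[:3]+p)
    return np.array(out)
E
python3 - <<'E'
from h import *
a=np.load('a.npz');T=a['top'].reshape(-1,3)
m=(T[:,2]>.13)&(T[:,0]>.3)&(T[:,0]<.72)&(abs(T[:,1])<.35)
P=T[m];print(len(P)); 
for y in np.arange(-.35,.35,.05):
  q=P[(P[:,1]>=y)&(P[:,1]<y+.05)]
  if len(q): print(y.round(2),q.min(0).round(3),q.max(0).round(3))
o,s=snap('wrist');print(s['T_tool_cam'].round(3),s['camera_matrix'].round(1))
q,R=pose(o);p=[.47,-.12,.404]
go(o,p,130); print('after turn shift',(rotz(130).T@(np.array(p)-q)*1000).round())
E
```

```text
4850
-0.35 [ 0.302 -0.35   0.131] [ 0.72  -0.3    0.334]
-0.3 [ 0.3  -0.3   0.13] [ 0.361 -0.282  0.306]
-0.25 [ 0.649 -0.248  0.215] [ 0.72  -0.2    0.453]
-0.2 [ 0.658 -0.2    0.199] [ 0.72  -0.15   0.473]
-0.15 [ 0.678 -0.15   0.221] [ 0.72  -0.1    0.449]
-0.1 [ 0.71  -0.1    0.279] [ 0.72  -0.089  0.38 ]
-0.05 [ 0.321 -0.045  0.131] [ 0.348 -0.024  1.237]
[[ 0.    -0.954 -0.298  0.084]
 [ 1.     0.    -0.    -0.001]
 [ 0.    -0.298  0.954  0.021]
 [ 0.     0.     0.     1.   ]] [[309.7   0.  326.8]
 [  0.  309.7 203.4]
 [  0.    0.    1. ]]
pos [ 0.2684 -0.5364  0.4038] yaw 26.58 tilt [-0.001  0.002 -1.   ] shift mm [ 3.666e+02 -2.822e+02  3.000e-01] turn -103.42 j [-68.   8.  85.  -0.  87.  -5.] t 0.1 F [ 0.9  0.  -0.1] w 0.09291186916933658 0.0
after turn shift [189. 422.  -0.]
```

```bash
python3 - <<'E'
from h import *
a=np.load('a.npz')
for n in('top','sc'):
  T=a[n].reshape(-1,3)
  for y in np.arange(-.65,-.2,.05):
    r=[]
    for x in np.arange(.15,.6,.05):
      q=T[(T[:,1]>=y)&(T[:,1]<y+.05)&(T[:,0]>=x)&(T[:,0]<x+.05)]
      r.append(q[:,2].max().round(2) if len(q) else -1)
    print(n,y.round(2),r)
E
```

```text
top -0.65 [np.float64(0.2), -1, np.float64(0.14), np.float64(0.35), np.float64(0.2), np.float64(0.2), np.float64(0.02), np.float64(0.3), np.float64(0.3)]
top -0.6 [np.float64(0.2), np.float64(0.16), np.float64(0.28), np.float64(0.35), np.float64(0.2), np.float64(0.2), np.float64(0.02), np.float64(0.25), np.float64(0.3)]
top -0.55 [np.float64(0.14), np.float64(0.54), np.float64(0.55), np.float64(0.56), np.float64(0.2), np.float64(0.2), np.float64(0.02), np.float64(0.01), np.float64(0.01)]
top -0.5 [np.float64(0.61), np.float64(0.56), np.float64(0.55), np.float64(0.63), np.float64(0.2), np.float64(0.2), np.float64(0.01), np.float64(0.01), np.float64(0.36)]
top -0.45 [np.float64(0.61), np.float64(0.35), np.float64(0.65), np.float64(0.65), np.float64(0.2), np.float64(0.19), np.float64(0.02), np.float64(0.01), np.float64(0.41)]
top -0.4 [np.float64(0.66), np.float64(0.66), np.float64(0.65), np.float64(0.2), np.float64(0.2), np.float64(0.13), np.float64(0.03), np.float64(0.31), np.float64(0.39)]
top -0.35 [np.float64(0.66), np.float64(0.66), np.float64(0.65), np.float64(0.3), np.float64(0.
[... 943 characters left out ...]
]
sc -0.45 [np.float64(0.65), np.float64(0.34), np.float64(0.64), -1, -1, np.float64(0.02), np.float64(0.01), np.float64(0.01), np.float64(0.41)]
sc -0.4 [np.float64(0.65), -1, np.float64(0.65), -1, -1, np.float64(0.03), np.float64(0.02), np.float64(0.32), np.float64(0.38)]
sc -0.35 [np.float64(0.3), -1, -1, np.float64(0.3), np.float64(0.3), np.float64(0.25), np.float64(0.01), np.float64(0.01), np.float64(0.01)]
sc -0.3 [np.float64(0.31), -1, -1, np.float64(0.3), np.float64(0.3), np.float64(0.07), np.float64(0.01), np.float64(0.01), np.float64(0.01)]
sc -0.25 [-1, -1, np.float64(0.02), np.float64(0.03), np.float64(0.03), np.float64(0.01), np.float64(0.01), np.float64(0.01), np.float64(0.01)]
```

The panel near y=-0.33 is 0.31 m high, so I raise the arm first while turning, then cross over.

>>> {"method": "apply_moves", "body": {
  "plan": "93 0 0 -40 -10.4;93 0 0 -40 -10.4;93 0 0 -40 -10.4;93 0 0 -40 -10.4;93 0 0 0 -10.4;93 0 0 0 -10.4;93 0 0 0 -10.4;93 0 0 0 -10.4;93 0 0 0 -10.4;93 0 0 0 -9.8"
}}

```text
clock: 1.4
tool_pos: [0.2684, -0.5366, 0.5643]
ee_rot: [-1.32, -2.85, -0.001]
force: [-0.8, 1.1, -0.3]
gripper_width: 0.093
grip_force: 0.0
```

>>> {"method": "apply_moves", "body": {
  "plan": "93 15.7 35.2 0 0;93 15.7 35.2 0 0;93 15.7 35.2 0 0;93 15.7 35.2 0 0;93 15.7 35.2 0 0;93 15.7 35.2 0 0;93 15.7 35.2 0 0;93 15.7 35.2 0 0;93 15.7 35.2 0 0;93 15.7 35.2 0 0;93 15.7 35.2 0 0;93 15.7 35.2 0 0"
}}

```text
clock: 2.9
tool_pos: [0.4714, -0.1196, 0.5645]
ee_rot: [-1.328, -2.847, 0.0]
force: [0.0, -0.7, -0.5]
gripper_width: 0.0927
grip_force: 0.0
```

>>> {"method": "apply_moves", "body": {
  "plan": "93 0 0 40 0;93 0 0 40 0;93 0 0 40 0;93 0 0 40 0;93 0 0 0 0;93 0 0 0 0"
}}

```text
clock: 3.65
tool_pos: [0.4714, -0.121, 0.4064]
ee_rot: [1.328, 2.846, 0.0]
force: [1.1, -0.7, -0.2]
gripper_width: 0.0929
grip_force: 0.0
```

```bash
python3 - <<'E'
from h import *
o,s=snap('wrist');go(o,[.505,-.127,.404],130);save(s['image'],'w1.png')
np.savez('w1.npz',i=s['image'],d=s['depth'])
E
```

```text
pos [ 0.4714 -0.121   0.4064] yaw 129.97 tilt [ 0.001 -0.001 -1.   ] shift mm [-26.2  21.9   2.4] turn -0.03 j [-20. -10. 103.  -0.  88. -60.] t 3.65 F [ 1.1 -0.7 -0.2] w 0.0928845249471271 0.0
```

View pics/w1.png

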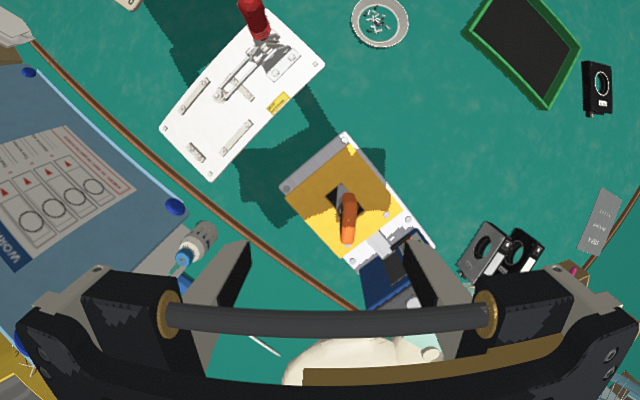

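The paddle runs almost vertically in the wrist image at (347,218), so it lies along tool x, and the mast is at the lower right. That doesn't match 50–80° counterclockwise, so I'll look closer.

```bash
python3 - <<'E'
from h import *
a=np.load('w1.npz');save(cv2.resize(a['i'][120:285,260:450],None,fx=3.6,fy=3.6,interpolation=cv2.INTER_CUBIC),'c2.png')
E
```

```text
(no output)
```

View pics/c2.png

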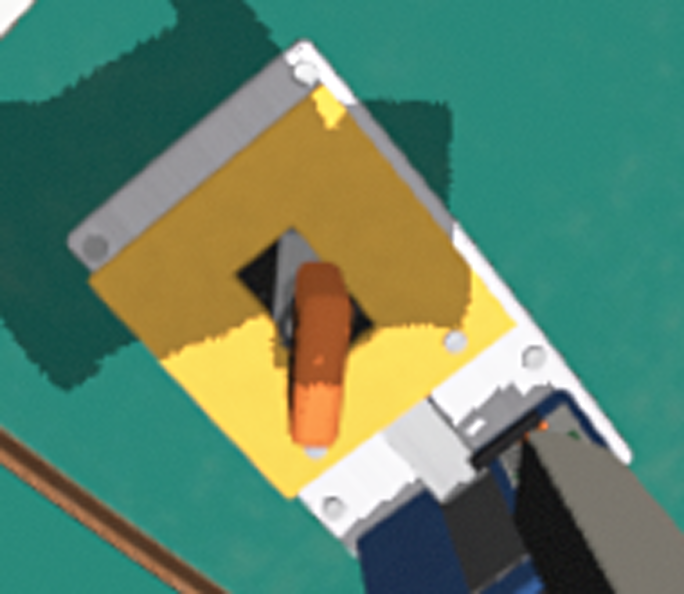

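```bash
cat > m.py <<'E'
from h import *
def measure(o,s):
    d=s['depth'];v,u=np.nonzero(d>0);P=np.zeros(d.shape+(3,));P[v,u]=wpix(s,o,zip(u,v));Z=P[...,2]
    h=cv2.cvtColor(s['image'],cv2.COLOR_RGB2HSV);near=np.hypot(P[...,0]-.505,P[...,1]+.127)<.09
    def rect(m,n):
        Q=P[m];r=cv2.minAreaRect((Q[:,:2]*1000).astype(np.float32));c=np.cov(Q[:,:2].T);w,V=np.linalg.eigh(c)
        print(n,m.sum(),np.round(r[0],1),np.round(r[1],1),round(r[2],1),'pca',np.degrees(np.arctan2(V[1,1],V[0,1])).round(1),'mid',Q.mean(0).round(4),'z',Z[m].max().round(4))
    org=(h[...,0]<19)&(h[...,1]>140)&near
    rect(org&(Z>.092),'paddle top');rect(org&(Z>.065),'paddle');
    yel=(h[...,0]>=18)&(h[...,0]<34)&(h[...,1]>140)&near&(Z>.03)&(Z<.045);rect(yel,'plate')
    rect((Z<.033)&(Z>.0)&(np.hypot(P[...,0]-.505,P[...,1]+.127)<.03),'slotpix')
    rect((Z>.112)&(Z<.13)&(np.hypot(P[...,0]-.614,P[...,1]+.146)<.07),'mast')
E
python3 - <<'E'
from m import *
o,s=snap('wrist');measure(o,s)
E
```

```text
paddle top 616 [ 501.8 -116.9] [24.9 64. ] 18.2 pca 123.9 mid [ 0.5037 -0.1248  0.1009] z 0.2207
paddle 735 [ 501.8 -116.9] [24.9 64. ] 18.2 pca 124.4 mid [ 0.5022 -0.1232  0.0976] z 0.2207
plate 5630 [ 504.4 -126.8] [ 99.9 104.2] 79.9 pca -149.4 mid [ 0.5    -0.1238  0.0371] z 0.0399
slotpix 323 [ 509.4 -129.5] [28.6 49.6] 80.7 pca -175.5 mid [ 0.4998 -0.1279  0.0173] z 0.0326
mast 630 [ 599.5 -154.1] [53.9 32. ] 43.1 pca 64.8 mid [ 0.6044 -0.1539  0.1163] z 0.1232
```

```bash
python3 - <<'E'
from h import *
o=robot.get_obs();p=[.5045,-.1265,.251];go(o,p,125)
print((rotz(125).T@(np.array(p)-o['tool_pos'])*1000).round(1))
E
```

```text
pos [ 0.4717 -0.1211  0.4072] yaw 129.97 tilt [ 0.003 -0.001 -1.   ] shift mm [-24.7  21.4 156.3] turn 4.97 j [-20. -10. 103.   0.  88. -60.] t 3.75 F [-0.2  0.3  1.7] w 0.09321074093294272 0.0
[-23.2  23.8 156.2]
```

>>> {"method": "apply_moves", "body": {
  "plan": "93 0 0 0 5;93 -11.6 11.9 0 0;93 -11.6 11.9 0 0;93 0 0 30 0;93 0 0 30 0;93 0 0 30 0;93 0 0 0 0;93 0 0 0 0"
}}

```text
clock: 4.75
tool_pos: [0.5047, -0.1265, 0.317]
ee_rot: [1.45, 2.784, 0.001]
force: [0.4, -0.9, 0.3]
gripper_width: 0.0931
grip_force: 0.0
```

```bash
python3 - <<'E'
from m import *
o,s=snap('wrist');go(o,[.5045,-.1265,.251],125);measure(o,s);save(s['image'],'w2.png')
E
```

```text
pos [ 0.5047 -0.1265  0.317 ] yaw 124.97 tilt [ 0.003 -0.001 -1.   ] shift mm [ 0.2 -0.2 66. ] turn -0.03 j [-20.  -2. 104.   0.  77. -55.] t 4.75 F [ 0.4 -0.9  0.3] w 0.09313439001279279 0.0
paddle top 1263 [ 505.5 -109.3] [74.4 35.4] 87.7 pca 125.0 mid [ 0.5039 -0.1242  0.1012] z 0.243
paddle 1426 [ 505.5 -109.3] [74.4 35.4] 87.7 pca 125.0 mid [ 0.5026 -0.1225  0.0988] z 0.243
plate 10062 [ 504.7 -126.7] [100.  103.7] 80.1 pca -154.4 mid [ 0.5008 -0.1218  0.0371] z 0.0399
slotpix 676 [ 507.8 -130.7] [28.8 50.8] 79.8 pca -178.5 mid [ 0.5034 -0.1292  0.0152] z 0.033
mast 1287 [ 611.7 -164.5] [48.7 36.5] 77.4 pca 55.2 mid [ 0.6104 -0.1681  0.1158] z 0.1224
```

View pics/w2.png

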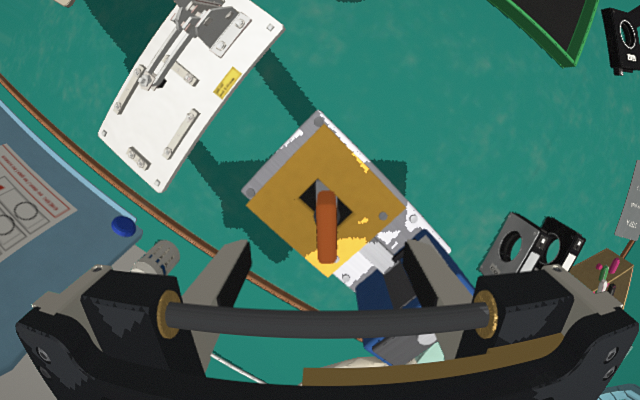

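>>> {"method": "apply_moves", "body": {
  "plan": "93 0 0 22 0;93 0 0 22 0;93 0 0 22 0;93 0 0 0 0;30 0 0 0 0;10 0 0 0 0;10 0 0 0 0;10 0 0 0 0;10 0 0 0 0;10 0 0 0 0;10 0 0 0 0;10 0 0 0 0"
}}

```text
clock: 6.3
tool_pos: [0.5039, -0.1262, 0.2487]
ee_rot: [-1.451, -2.786, 0.0]
force: [0.2, -0.9, 0.8]
gripper_width: 0.0173
grip_force: 0.0
```

```bash
python3 - <<'E'
from h import *
for i in range(3):
    o,s=snap('scene');go(o,[.5045,-.1265,.251],125)
save(cv2.resize(s['image'][130:240,290:430],None,fx=5,fy=5,interpolation=cv2.INTER_CUBIC),'s2.png')
E
```

```text
pos [ 0.5039 -0.1262  0.2487] yaw 124.97 tilt [-0.  0. -1.] shift mm [-0.6  0.3 -2.3] turn -0.03 j [-20.   3. 107.  -0.  70. -55.] t 6.3 F [ 0.2 -0.9  0.8] w 0.017347106068730564 0.0
pos [ 0.5039 -0.1262  0.2487] yaw 124.97 tilt [ 0.  0. -1.] shift mm [-0.6  0.3 -2.3] turn -0.03 j [-20.   3. 107.   0.  70. -55.] t 6.35 F [-0.5  1.   3.1] w 0.013911473296066623 22.425168603658676
pos [ 0.5039 -0.1262  0.2487] yaw 124.97 tilt [-0.  0. -1.] shift mm [-0.6  0.3 -2.3] turn -0.03 j [-20.   3. 107.   0.  70. -55.] t 6.4 F [0.  0.2 0.3] w 0.013402240690402458 38.65510582923889
```

View pics/s2.png

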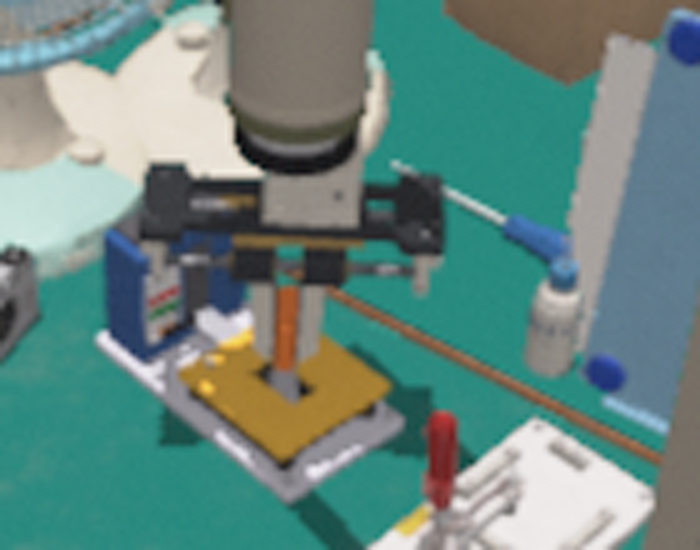

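The key is gripped (14 mm opening, 39 N). Now the tug.

>>> {"method": "apply_moves", "body": {
  "plan": "10 0 0 0 0;10 0 0 -3 0;10 0 0 -3 0;10 0 0 -3 0;10 0 0 -3 0;10 0 0 -3 0;10 0 0 -3 0;10 0 0 0 0;10 0 0 0 0"
}}

```text
clock: 7.58
tool_pos: [0.5037, -0.1262, 0.2664]
ee_rot: [-1.451, -2.786, 0.0]
force: [2.3, -1.1, -11.5]
gripper_width: 0.0137
grip_force: 38.6
```

```bash
cat > pl.py <<'E'
from m import *
def plate():
    o,s=snap('wrist');d=s['depth'];h=cv2.cvtColor(s['image'],cv2.COLOR_RGB2HSV)
    y=(h[...,0]>=18)&(h[...,0]<34)&(h[...,1]>140)&(d>0);y[:150]=0;y[270:]=0
    v,u=np.nonzero(y);P=wpix(s,o,zip(u,v));P=P[(np.hypot(P[:,0]-.505,P[:,1]+.127)<.08)&(P[:,2]<.09)&(P[:,2]>.025)]
    go(o,[.5045,-.1265,.249],125);print('plate z',len(P),np.median(P[:,2]).round(4))
    return s
E
python3 -c "
from pl import *
plate()"
```

```text
pos [ 0.5037 -0.1262  0.2664] yaw 124.97 tilt [-0.001  0.    -1.   ] shift mm [-0.7  0.4 17.4] turn -0.03 j [-20.   1. 106.   0.  72. -55.] t 7.575 F [  2.3  -1.1 -11.5] w 0.013692521831319445 38.59764598309994
plate z 12015 0.0488
```

Plate lift is about 11.7 mm by vision, force and travel alike, so I add 5 mm.

>>> {"method": "apply_moves", "body": {
  "plan": "10 0 0 -2.5 0;10 0 0 -2.5 0;10 0 0 0 0;10 0 0 0 0;10 0 0 0 0;10 0 0 0 0"
}}

```text
clock: 8.38
tool_pos: [0.5038, -0.1262, 0.2716]
ee_rot: [-1.451, -2.786, 0.0]
force: [1.3, -0.6, -13.9]
gripper_width: 0.0138
grip_force: 38.6
```

```bash
python3 -c "
from pl import *
plate()
o,s=snap('scene');save(cv2.resize(s['image'][130:240,290:430],None,fx=5,fy=5,interpolation=cv2.INTER_CUBIC),'s3.png')"
```

```text
pos [ 0.5038 -0.1262  0.2716] yaw 124.97 tilt [-0.001  0.    -1.   ] shift mm [-0.7  0.4 22.6] turn -0.03 j [-20.   1. 106.  -0.  73. -55.] t 8.375 F [  1.3  -0.6 -13.9] w 0.013847944615793582 38.588198125362396
plate z 12009 0.0539
```

View pics/s3.png

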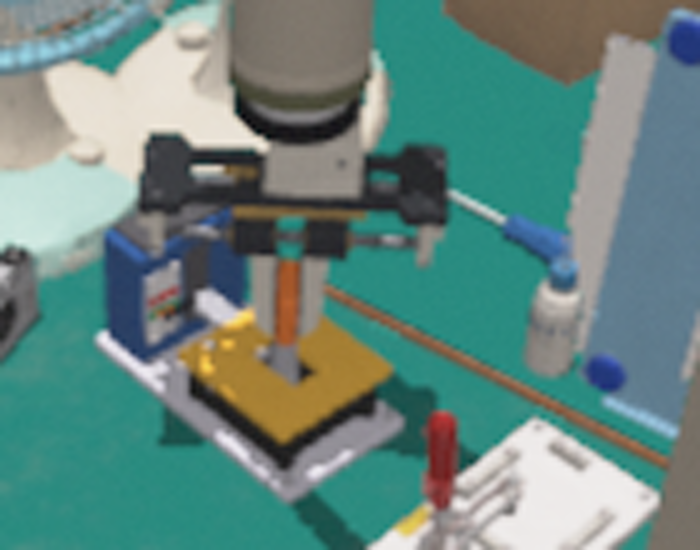

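The plate is at about 17 mm, mid green. I hold it, then lower until the foot has free play.

>>> {"method": "apply_moves", "body": {
  "plan": "10 0 0 0 0;10 0 0 0 0;10 0 0 0 0;10 0 0 0 0;10 0 0 0 0;10 0 0 0 0;10 0 0 0 0;10 0 0 0 0;10 0 0 0 0;10 0 0 0 0;10 0 0 0 0;10 0 0 0 0"
}}

```text
clock: 9.98
tool_pos: [0.5038, -0.1262, 0.2717]
ee_rot: [-1.451, -2.786, 0.0]
force: [-1.5, 0.4, -12.7]
gripper_width: 0.014
grip_force: 38.6
```

>>> {"method": "apply_moves", "body": {
  "plan": "10 0 0 4 0;10 0 0 4 0;10 0 0 4 0;10 0 0 4 0;10 0 0 4 0;10 0 0 0 0;10 0 0 0 0;10 0 0 0 0"
}}

```text
clock: 10.98
tool_pos: [0.5044, -0.1264, 0.2525]
ee_rot: [1.45, 2.785, 0.0]
force: [0.2, 0.4, -1.4]
gripper_width: 0.014
grip_force: 38.6
```

```bash
python3 -c "
from pl import *
plate()"
```

```text
pos [ 0.5044 -0.1264  0.2525] yaw 124.97 tilt [ 0.002 -0.001 -1.   ] shift mm [-0.2  0.   3.5] turn -0.03 j [-20.   2. 107.   0.  70. -55.] t 10.975 F [ 0.2  0.4 -1.4] w 0.014012407863939685 38.6490261554718
plate z 12235 0.0371
```

>>> {"method": "apply_moves", "body": {
  "plan": "10 0 0 0 -9;10 0 0 0 -9;10 0 0 0 -9;10 0 0 0 -9;10 0 0 0 -9;10 0 0 0 0;10 0 0 0 0"
}}

```text
clock: 11.9
tool_pos: [0.504, -0.1263, 0.2518]
ee_rot: [0.28, 3.129, -0.0]
force: [-0.3, -0.5, -1.6]
gripper_width: 0.0139
grip_force: 38.6
```

```bash
python3 -c "
from pl import *
s=plate();o=robot.get_obs();measure(o,s);save(cv2.resize(s['image'][100:300,200:460],None,fx=3,fy=3,interpolation=cv2.INTER_CUBIC),'w3.png')"
```

```text
pos [ 0.504  -0.1263  0.2518] yaw 169.77 tilt [ 0. -0. -1.] shift mm [-0.6 -0.1  2.8] turn 44.77 j [-20.   3. 107.   0.  70. -99.] t 11.9 F [-0.3 -0.5 -1.6] w 0.013909572730117396 38.64902772009373
plate z 12331 0.0371
paddle top 1986 [ 484.6 -126.9] [59.9 54.4] 41.8 pca 171.5 mid [ 0.4974 -0.1244  0.1033] z 0.1799
paddle 2415 [ 484.6 -126.9] [59.9 54.4] 41.8 pca 171.0 mid [ 0.4951 -0.124   0.0993] z 0.1799
plate 12776 [ 497.3 -125.2] [100.3  89.4] 80.0 pca 80.9 mid [ 0.4848 -0.1233  0.037 ] z 0.0398
slotpix 1003 [ 502.7 -126.5] [28.7 34.2] 80.7 pca 108.2 mid [ 0.4974 -0.1258  0.0205] z 0.0329
  avg = a.mean(axis, **keepdims_kw)
  ret = um.true_divide(
m.py:6: RuntimeWarning: Degrees of freedom <= 0 for slice
  Q=P[m];r=cv2.minAreaRect((Q[:,:2]*1000).astype(np.float32));c=np.cov(Q[:,:2].T);w,V=np.linalg.eigh(c)
  c *= np.true_divide(1, fact)
  c *= np.true_divide(1, fact)
m.py:7: RuntimeWarning: Mean of empty slice.
  print(n,m.sum(),np.round(r[0],1),np.round(r[1],1),round(r[2],1),'pca',np.degrees(np.arctan2(V[1,1],V[0,1])).round(1),'mid',Q.mean(0).round(4),'z',Z[m].max().round(4))
Traceback (most recent call last):
  File "m.py", line 12, in measure
    rect((Z>.112)&(Z<.13)&(np.hypot(P[...,0]-.614,P[...,1]+.146)<.07),'mast')
    ~~~~^^^^^^^^^^^^^^^^^^^^^^^^^^^^^^^^^^^^^^^^^^^^^^^^^^^^^^^^^^^^^^^^^^^^^
  File "m.py", line 7, in rect
    print(n,m.sum(),np.round(r[0],1),np.round(r[1],1),round(r[2],1),'pca',np.degrees(np.arctan2(V[1,1],V[0,1])).round(1),'mid',Q.mean(0).round(4),'z',Z[m].max().round(4))
                                                                                                                                                      ~~~~~~~~^^
ValueError: zero-size array to reduction operation maximum which has no identity
```

Tool yaw is 169.8° against a slot axis of 170°, and the plate is down. I draw the key up gently and check the force.

>>> {"method": "apply_moves", "body": {
  "plan": "10 0 0 -3 0;10 0 0 -3 0;10 0 0 -3 0;10 0 0 0 0"
}}

```text
clock: 12.45
tool_pos: [0.5041, -0.1263, 0.2613]
ee_rot: [0.275, 3.129, -0.0]
force: [-0.9, -0.8, -0.9]
gripper_width: 0.0141
grip_force: 38.6
```

```bash
python3 -c "
from pl import *
s=plate();save(cv2.resize(s['image'][100:300,200:460],None,fx=3,fy=3,interpolation=cv2.INTER_CUBIC),'w3.png')"
```

```text
pos [ 0.5041 -0.1263  0.2613] yaw 169.96 tilt [ 0.001 -0.    -1.   ] shift mm [-0.4 -0.1 12.3] turn 44.96 j [ -20.    2.  107.    0.   71. -100.] t 12.45 F [-0.9 -0.8 -0.9] w 0.01408936968102758 38.6488189548254
plate z 11945 0.0371
```

View pics/w3.png

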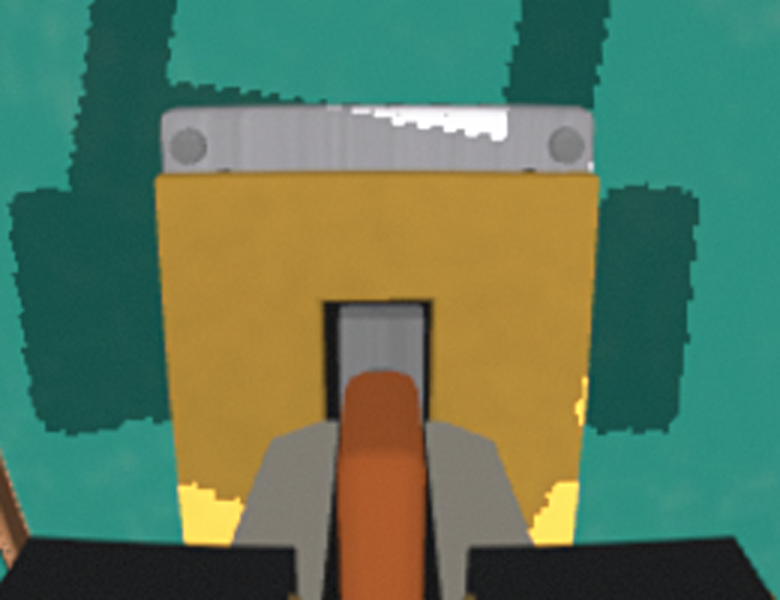

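The foot is centred and aligned in the slot and the force is only the key's weight. I continue up and fix the tray's pose.

>>> {"method": "apply_moves", "body": {
  "plan": "10 0 0 -5 0;10 0 0 -5 0;10 0 0 -5 0;10 0 0 -5 0;10 0 0 -5 0;10 0 0 -5 0;10 0 0 -10 0;10 0 0 -20 0;10 0 0 -30 0;10 0 0 -30 0;10 0 0 0 0;10 0 0 0 0"
}}

```text
clock: 14.0
tool_pos: [0.5037, -0.1262, 0.3798]
ee_rot: [-0.275, -3.129, -0.0]
force: [-0.6, 0.7, -1.2]
gripper_width: 0.0137
grip_force: 38.6
```

```bash
python3 -c "
from pl import *
plate()
a=np.load('a.npz');T=a['top'];h=cv2.cvtColor(a['ti'],cv2.COLOR_RGB2HSV)
b=np.zeros(h.shape[:2],bool);b[170:245,205:268]=1
print(a['ti'][207,236],a['ti'][190,213],a['ti'][160,236])
m=b&(h[...,2]<70)&(T[...,2]<.02);P=T[m];print(m.sum(),cv2.minAreaRect((P[:,:2]*1000).astype(np.float32)),np.median(P[:,2]))
m=b&(T[...,2]>.015);P=T[m];print(m.sum(),cv2.minAreaRect((P[:,:2]*1000).astype(np.float32)))
"
```

```text
pos [ 0.5037 -0.1262  0.3798] yaw 169.97 tilt [-0.001  0.    -1.   ] shift mm [ -1.   -0.2 130.8] turn 44.97 j [ -20.   -4.  100.    0.   84. -100.] t 14.0 F [-0.6  0.7 -1.2] w 0.01366388252952428 38.64881783723831
plate z 5814 0.0371
[47 46 44] [32 94 51] [  9 153 139]
1935 ((575.1530151367188, 218.18545532226562), (182.33348083496094, 118.29752349853516), 6.5014495849609375) 0.005113813429521353
519 ((480.19232177734375, 159.8238067626953), (449.14569091796875, 186.71853637695312), 34.619476318359375)
```

>>> {"method": "apply_moves", "body": {
  "plan": "10 1.1 33.8 0 0;10 1.1 33.8 0 0;10 1.1 33.8 0 0;10 1.1 33.8 0 0;10 1.1 33.8 0 0;10 1.1 33.8 0 0;10 1.1 33.8 0 0;10 1.1 33.8 0 0;10 1.1 33.8 0 0;10 1.1 33.8 0 0;10 0 0 0 0;10 0 0 0 0"
}}

```text
clock: 15.55
tool_pos: [0.5516, 0.2081, 0.3792]
ee_rot: [-0.274, -3.127, 0.002]
force: [-0.8, -0.6, -1.1]
gripper_width: 0.0141
grip_force: 38.6
```

```bash
python3 -c "
from h import *
o,s=snap('wrist');go(o,[.552,.209,.2417],170);save(s['image'],'w4.png')"
```

```text
pos [0.5516 0.2081 0.3792] yaw 170.0 tilt [-0.002 -0.001 -1.   ] shift mm [ -0.6   1.1 137.5] turn -0.0 j [ 16.   7.  89.  -0.  85. -64.] t 15.55 F [-0.8 -0.6 -1.1] w 0.014088894959028368 38.6491609364748
```

View pics/w4.png

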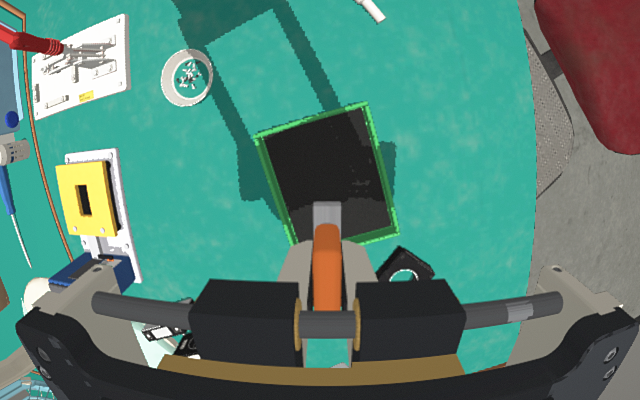

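The key hangs straight from the gripper, and the tray spans about (257,138), (367,104), (397,231), (300,245). I compute its centre from the floor depth.

```bash
python3 -c "
from h import *
o,s=snap('wrist')
print(wpix(s,o,[(262,140),(366,108),(394,229),(325,172),(290,160),(350,190)]).round(3))"
```

```text
[[0.489 0.144 0.007]
 [0.474 0.264 0.026]
 [0.621 0.279 0.016]
 [0.54  0.208 0.004]
 [0.519 0.171 0.005]
 [0.567 0.234 0.004]]
```

>>> {"method": "apply_moves", "body": {
  "plan": "10 0 0 25 0;10 0 0 25 0;10 0 0 25 0;10 0 0 20 0;10 0 0 15 0;10 0 0 10 0;10 0 0 10 0;10 0 0 0 0;10 0 0 0 0"
}}

```text
clock: 16.77
tool_pos: [0.5522, 0.2086, 0.2513]
ee_rot: [0.274, 3.129, 0.0]
force: [0.7, -1.2, -1.7]
gripper_width: 0.0138
grip_force: 38.6
```

>>> {"method": "apply_moves", "body": {
  "plan": "10 0 0 4 0;10 0 0 2 0;10 0 0 2 0;10 0 0 1 0;10 0 0 0 0;10 0 0 0 0"
}}

```text
clock: 17.52
tool_pos: [0.5519, 0.2085, 0.2417]
ee_rot: [0.275, 3.129, 0.0]
force: [0.7, 0.6, -0.7]
gripper_width: 0.014
grip_force: 38.7
```

>>> {"method": "apply_moves", "body": {
  "plan": "10 0 0 0.6 0;10 0 0 0 0;10 0 0 0 0"
}}

```text
clock: 17.9
tool_pos: [0.552, 0.2085, 0.2417]
ee_rot: [0.274, 3.129, 0.0]
force: [-3.3, -0.7, 5.9]
gripper_width: 0.0139
grip_force: 38.7
```

Contact: z has stopped and the force has risen to +5.9 N. I release, let it settle and withdraw.

>>> {"method": "apply_moves", "body": {
  "plan": "20 0 0 0 0;30 0 0 0 0;50 0 0 0 0;50 0 0 0 0;50 0 0 0 0;50 0 0 -10 0;50 0 0 -20 0;50 0 0 -30 0;50 0 0 -30 0;50 0 0 -30 0;50 0 0 0 0;50 0 0 0 0"
}}

```text
clock: 19.4
tool_pos: [0.5518, 0.2085, 0.3614]
ee_rot: [0.275, 3.129, 0.0]
force: [0.3, 0.2, 0.4]
gripper_width: 0.0502
grip_force: 0.0
```

```bash
python3 -c "
from h import *
o,s=snap('wrist');go(o,[.552,.209,.2417],170);o,s2=snap('scene')
save(np.hstack([cv2.resize(s['image'][90:330,180:480],(375,300)),cv2.resize(s2['image'][160:300,210:385],(375,300))]),'w5.png')"
```

```text
pos [0.5518 0.2085 0.3614] yaw 169.97 tilt [ 0.  0. -1.] shift mm [ -0.    0.5 119.7] turn -0.03 j [ 16.   7.  90.   0.  83. -64.] t 19.4 F [0.3 0.2 0.4] w 0.050194105170241116 0.0
```

View pics/w5.png

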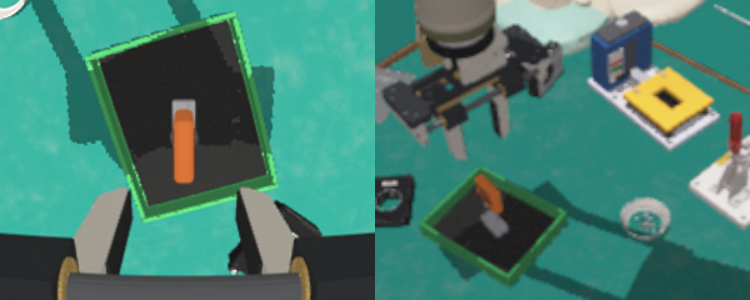

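The key stands in mid-tray and the plate is down. I check that it is upright by depth before handing in.

```bash
python3 -c "
from h import *
for n in('scene','top'):
    o,s=snap(n);T=world_map(s);h=cv2.cvtColor(s['image'],cv2.COLOR_RGB2HSV)
    near=np.hypot(T[...,0]-.552,T[...,1]-.2085)<.06
    m=near&(h[...,0]<19)&(h[...,1]>140)&(T[...,2]>.04)
    P=T[m];print(n,len(P),P.mean(0).round(3) if len(P) else '',P[:,2].min() if len(P) else '',P[:,2].max() if len(P) else '')
o,s=snap('wrist');h=cv2.cvtColor(s['image'],cv2.COLOR_RGB2HSV);v,u=np.nonzero((h[...,0]<19)&(h[...,1]>140)&(s['depth']>0))
P=wpix(s,o,zip(u,v));P=P[np.hypot(P[:,0]-.552,P[:,1]-.2085)<.05]
t=P[P[:,2]>.088];print('top',len(t),t.mean(0),t.min(0),t.max(0))
"
```

```text
scene 130 [0.547 0.211 0.083] 0.04775554449852514 0.09736311664498512
top 17 [0.531 0.204 0.108] 0.0695131644738792 0.27227511899727597
top 834 [0.55193865 0.20953898 0.09839558] [0.52730047 0.19692316 0.08805585] [0.57660705 0.22487185 0.28427697]
```

The paddle top is at z ≈ 0.095 m, directly over the placing point, so the key is upright.

```bash
python3 -c "
from rig import robot
print(robot.close_job())"
```

```text
the job is handed in; nothing more can be done
None
```

The job is handed in, with no verdict shown: I held the plate at about 17 mm (mid green) for about 2 s, let it down, turned the key 45° and drew it out, and it now stands upright in the green tray, the robot clear of it.

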